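# Free the filler cap of unknown thread hand

### The job

The filler cap on the grey oiler block has a coarse quarter-turn thread, and nobody remembers whether it is right- or left-handed. Lift the keeper plate straight up off the cap and its pin, hang it by its eye on the upright post so that it lies down at the post's foot, and let go of it; then grip the cap by its bar, try it one way and, if it stops short, the other to find which way it comes loose, turn it about a quarter turn that way and lift it off. Finish while still holding the cap in the gripper, well clear above the block, with the plate still on the post and the other things on the bench left where they are.

Things in the scene. Friction and masses are not known exactly. Their poses are not given: they have to be found in the camera images.
- block: Grey oiler block fixed to the bench. Origin: on the bench under the filler port's axis, z up. Slab x -42 to 114, y -42 to 42 mm, 28 high; behind the port (x 50 to 110 mm) a housing 61 mm high. A 28 mm high arm, 44 wide, runs to y = -132 mm. Its y axis is the locked direction of the cap's bar.
- block_pin (a point): Tip of the block's 10 mm pin, 74 mm above the bench at y = -110 mm of the block; it stands on a 22 mm boss 60 mm high. The keeper's eye starts round it.
- cap: Loose round aluminium cap, 61 mm across, 32 high, about 150 g, with a finger bar on top. Origin: centre of its underside, z up, y along the bar. Starts locked on the port, underside 28 mm above the bench, bar within 7 degrees of the block's y, with about 4 mm vertical and 3 mm sideways play. The right direction differs from start to start and cannot be seen.
- cap_bar (a point): Middle of the cap's finger bar (12 thick, 46 long, 26 mm high), 45 mm above the underside. From bar along the block's y the cap turns freely: wrong way to a hard stop at about 20 degrees; right way free to lift from about 65 degrees, stop at about 92.
- keeper: Loose flat steel plate, 5 mm thick, about 80 g. Origin: centre of the underside of its slotted end (42 x 70 mm, slot 20 x 52 mm along y). From y = -35 to -94 mm a bar 24 mm wide (grip it about y = -65 mm), then a 36 x 34 mm end with an eye. Starts level, underside 60 mm above the bench, slot round the cap's bar, eye round the block's pin; so it locks the cap.
- keeper_eye (a point): Centre of the keeper plate's 18 mm eye, at mid thickness.
- post: Upright steel post fixed to the bench, 10 mm thick, tip tapering to 4 mm at 50 mm height, on a round foot 36 mm across and 4 mm thick. Origin: on the bench under its axis.
- masking_tape: Bystander: grey roll of tape lying flat, 106 mm across, 48 mm high; origin at the centre of its underside.
- offcut_0: Bystander: block of wood 64 x 140 x 38 mm lying flat, long along its y; origin at the centre of its underside.
- screw_tub: Bystander: clear tub with a red lid, 66 mm across, 86 mm high; origin at the centre of its underside.
There are look-alikes about, which are no part of the job. Of the things shaped like the cap, the aluminium one is meant.

How it is judged:
By the outcome, as a careful person would: the job done as asked, in the order asked, and still so for the second after the job is handed in, while the arm keeps its last pose, push and grip.
It also fails if it takes over 64 s, if anything falls off the work surface, if the arm or the gripper's body presses on something with over 40 N, if the wrist force passes 120 N, or if a joint passes its speed limit or range.

### The arm

A 6-joint arm with a two-finger parallel gripper is mounted at the origin on a cart in front of the work surface, level with it; the furniture and walls round the work are solid. World frame = base frame: x ahead of the robot, y to its left, z up, the work surface at z = 0. Lengths are in mm, angles in degrees, forces in N, time in s.
With the tool pointing down it reaches from about 350 to 925 mm from the base axis. Payload 6.4 kg.
Tool frame: the origin (TCP) lies at the very end of the fingers, on their centre line; the grasp point (between the pads) lies 19 mm behind it; z points along the fingers, y is the line along which they close (so a half turn about z gives the same grasp; the last joint's range is limited). The gripper opens to 85 mm and grips with 20 to 120 N. Pads are 22 mm wide; open, the fingers measure 114 mm over their backs; the gripper's body (76 mm by 85 mm) begins 54 mm behind the grasp point. The pads swing forward as they close: fully open they stand 13 mm farther back than shut.
Start: joints at [59.811, 14.043, 89.255, -0, 76.702, -9.975], TCP at [224.59, 609.978, 231.29] pointing down, gripper open.
Joint ranges: [-179.41, 179.41], [-58.25, 129.5], [7.25, 145.43], [-54.29, 234.29], [11.92, 165.04], [-157.13, 157.13]. Speed limits (degrees/s): [147.25, 147.25, 180, 180, 180, 180].

### API

Orientations are given as a 3x3 rotation matrix whose columns are the frame's x, y, z axes.
In Python, from bench import arm gives the robot as it stands. Calls block until the motion is done:
- arm.goto(position, orientation): joint-space move of the TCP to a pose.
- arm.move_straight(position, feed=150, frame=None): straight line of the TCP; frame=None keeps the orientation; feed is the mean speed in mm/s.
- arm.move_j(angles): joint-space move.
- arm.move_gripper(opening, strength=None): finger opening in mm; strength is the grip in N (None keeps the last); returns when the fingers have stopped.
- arm.sleep(seconds).
- arm.solve_ik(position, orientation): joint angles nearest the present ones, or None.
- arm.get_state(): the state.
- arm.capture(name): name is "scene" or "top" or "wrist"; returns a dict with "color" (420x560x3 uint8, red, green, blue), "camera_matrix" (3x3 intrinsics, pixels), "rvec" (rotation vector, rad) and "tvec" (3), from world to camera coordinates, as OpenCV has them. Camera axes: x right, y down, z forward; pixel columns grow to the right and rows downward; lengths in mm; the calibration is good to about 2 mm. The wrist camera is an equidistant fisheye: a pixel r from the principal point sees the ray r / f radians off the axis. A picture is of the moment at which its call begins. There is no depth.
A pose or a line that the arm cannot do raises arm.MotionError and nothing moves.
- arm.job_done(): hands the job in; it is judged then, once.
Trained networks look in a picture, given as the dict that the camera call returned (one of the last four; its "shot" number tells which), for a name from the list of things; names that differ only in an ending like _2 or _b are one class to them, and where a whole thing is asked for, a point or a joint stands for the part that bears it (a point fixed in the world has none). Each returns a list of dicts, best first, with "score" (0 to 1); they miss things now and then, are a little off and sometimes report something else, mostly with a low value. They report only what shows in the picture. A call takes as long as a camera call. They do not tell look-alikes from the thing itself.
- arm.search_frame(name, picture): "box" ([left, top, width, height] as shares, 0 to 1, of the picture: columns of its width, rows of its height, round what is visible of it).
- arm.trace(name, picture): "region" (420x560 bool, what is visible of it) and "box" ([left, top, width, height] as shares, 0 to 1, of the picture: columns of its width, rows of its height, round what is visible of it).
The state is a dict: "t": time; "joint_pos": joint angles; "qvel": joint speeds; "tau": joint torques, N m; "eef_pos": TCP position; "eef_rot": TCP orientation; "wrist_force": force on the tool from outside, world axes, zero at the start; "moment": the same for the moment, N m; "grip_width": finger opening in mm; "grip_force": force on a finger pad.
Only numpy, scipy, OpenCV 4.12 (cv2) and the standard library are available. Lean on these libraries where they do the work, as an engineer would, in place of code of your own. Each camera call takes 0.05 s, during which the arm holds its last target. There are 200 camera calls.

## Working session

There is one attempt and no reset: what is moved stays moved. The work goes in short steps, each a Python script; the robot and the scene stay as the last script left them, time stands still between calls to the robot, and variables do not carry over. Pictures are saved under pics/ and viewed, at most 10 in all, crops included, and the job is handed in when it is done.

```bash
ls; mkdir -p pics
cat > h.py <<'E'
import numpy as np, cv2
from bench import arm
def save(p,n): cv2.imwrite('pics/'+n+'.png',cv2.cvtColor(p['color'],cv2.COLOR_RGB2BGR))
def ray(p,uv):
    K=np.array(p['camera_matrix']);R,_=cv2.Rodrigues(np.array(p['rvec'],float));t=np.array(p['tvec'],float).ravel()
    a=(uv[0]-K[0,2])/K[0,0];b=(uv[1]-K[1,2])/K[1,1]
    if p.get('fish'):
        r=np.hypot(a,b); s=np.sin(r)/r if r>1e-9 else 1; d=np.array([a*s,b*s,np.cos(r)])
    else: d=np.array([a,b,1.])
    return -R.T@t, R.T@d
def atz(p,uv,z):
    c,d=ray(p,uv); return c+d*(z-c[2])/d[2]
def proj(p,X):
    K=np.array(p['camera_matrix']);R,_=cv2.Rodrigues(np.array(p['rvec'],float));t=np.array(p['tvec'],float).ravel()
    x=R@np.array(X,float)+t
    if p.get('fish'):
        r=np.hypot(x[0],x[1]);th=np.arctan2(r,x[2]);a,b=x[:2]/max(r,1e-9)*th
    else: a,b=x[:2]/x[2]
    return np.array([K[0,0]*a+K[0,2],K[1,1]*b+K[1,2]])
def cap(n):
    p=arm.capture(n); p=dict(p); 
    if n=='wrist': p['fish']=True
    return p
def down(yaw):
    # tool y axis (closing) at world angle yaw (deg), z down
    c,s=np.cos(np.radians(yaw)),np.sin(np.radians(yaw))
    y=np.array([c,s,0]);z=np.array([0,0,-1.]);x=np.cross(y,z)
    return np.column_stack([x,y,z])
E
python3 - <<'E'
from h import *
ims=[]
for n in ['top','scene']:
    p=cap(n); save(p,n+'0')
    print(n,-cv2.Rodrigues(p['rvec'])[0].T@np.ravel(p['tvec']))
    for k in ['block','cap','cap_bar','keeper','keeper_eye','post']:
        r=arm.trace(k,p)
        for q in r[:3]:
            m=cv2.moments(q['region'].astype(np.uint8),True)
            if m['m00']: 
                u=(m['m10']/m['m00'],m['m01']/m['m00']); print(k,round(q['score'],2),np.round(u),int(m['m00']),atz(p,u,60).round())
print(arm.get_state()['t'])
E
```

```text
pics
top [ 413.89276272   85.70458669 1227.55074125]
block 0.62 [271. 205.] 1111 [556. 139.  60.]
cap 0.66 [262. 257.] 330 [399. 163.  60.]
cap 0.51 [297. 261.] 268 [388.  59.  60.]
cap_bar 0.67 [262. 258.] 295 [397. 163.  60.]
cap_bar 0.63 [297. 261.] 317 [388.  59.  60.]
cap_bar 0.61 [233. 221.] 332 [506. 253.  60.]
keeper 0.77 [281. 218.] 545 [519. 107.  60.]
keeper_eye 0.8 [281. 217.] 494 [519. 107.  60.]
scene [-271.79293974 -632.6512674   663.43904686]
block 0.75 [267. 227.] 1317 [493.  65.  60.]
cap 0.89 [214. 241.] 503 [356. 114.  60.]
cap 0.74 [221. 214.] 389 [459. 201.  60.]
cap 0.71 [250. 218.] 337 [497. 132.  60.]
cap_bar 0.92 [222. 214.] 393 [459. 200.  60.]
cap_bar 0.88 [215. 241.] 550 [355. 112.  60.]
cap_bar 0.78 [250. 217.] 374 [499. 135.  60.]
keeper 0.69 [264. 219.] 358 [517.  98.  60.]
keeper_eye 0.8 [264. 219.] 351 [517.  98.  60.]
keeper_eye 0.31 [250. 217.] 403 [498. 134.  60.]
post 0.48 [367. 295.] 158 [ 430. -273.   60.]
post 0.19 [264. 219.] 329 [518.  99.  60.]
0.7
```

View pics/top0.png

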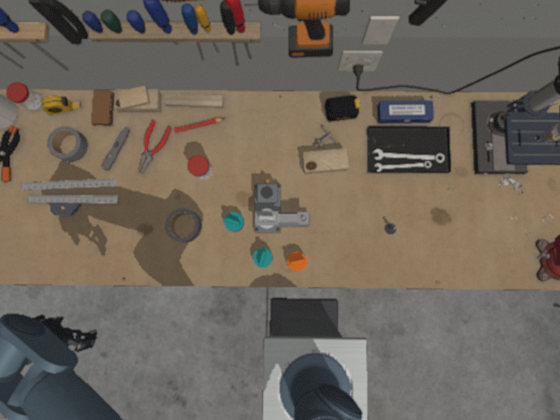

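View pics/scene0.png

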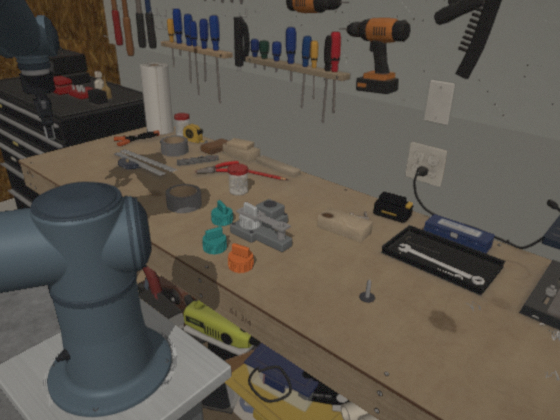

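Top view: block with the aluminium cap at about (267,218), keeper running right to the eye at about (303,218), housing above the cap. The post's foot is at (390,228), and the teal and orange caps are look-alikes. Next I look from close by.

Run:
```python
from h import *
p=cap('top'); c=atz(p,(267,218),65); e=atz(p,(303,218),62); po=atz(p,(390,229),4); print(c,e,po)
m=(c+e)/2
y0=arm.get_state()['eef_rot']; print(np.round(y0,2))
arm.goto([m[0]-20,m[1],300],down(90))
w=cap('wrist'); save(w,'w1')
print(w['camera_matrix'], arm.get_state()['joint_pos'])
for k in ['cap_bar','keeper','keeper_eye','block']:
    for q in arm.search_frame(k,w)[:2]:
        b=np.array(q['box'])*[560,420,560,420]; print(k,round(q['score'],2),b.round())
arm.goto([po[0]-20,po[1],250],down(90))
w=cap('wrist'); save(w,'w2')
for q in arm.search_frame('post',w)[:2]:
        b=np.array(q['box'])*[560,420,560,420]; print('post',round(q['score'],2),b.round())
np.save('w2.npy',w,allow_pickle=True)
print(arm.get_state()['t'])
```

```text
[516.61554966 150.2138247   65.        ] [517.79414551  40.62478501  62.        ] [ 490.13087966 -238.54848519    4.        ]
[[-0.94  0.35  0.  ]
 [ 0.35  0.94  0.  ]
 [-0.    0.   -1.  ]]
[[325.1922621    0.         279.18679737]
 [  0.         325.1922621  207.50350989]
 [  0.           0.           1.        ]] [-1.92052547e+00 -8.62360884e+00  1.05562553e+02  5.25148220e-03
  8.30707060e+01 -9.19769283e+01]
cap_bar 0.89 [226.  62.  49.  51.]
cap_bar 0.81 [304. 163.  42.  52.]
keeper 0.97 [218. 174. 137.  39.]
keeper_eye 0.96 [218. 174. 137.  38.]
keeper_eye 0.34 [301. 164.  47.  54.]
block 0.71 [218. 154. 133. 125.]
block 0.48 [ 51. 159.  27.  22.]
post 0.63 [264. 179.  26.  29.]
4.4917
```

View pics/w1.png

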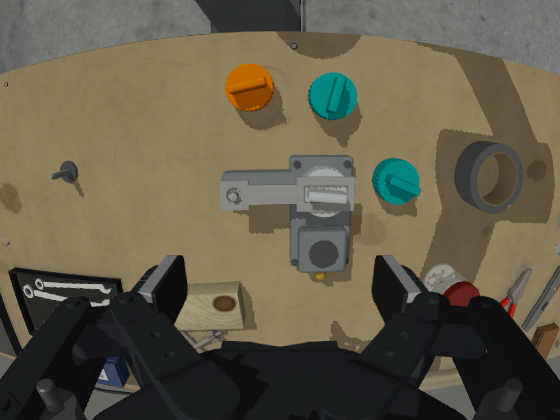

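View pics/w2.png

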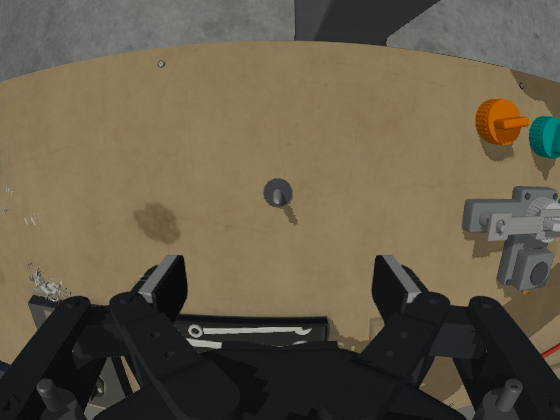

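w1: keeper runs from its eye at (235,196) on the pin to its slotted end at (354,193), with the bar inside the slot. w2: the post's foot is centred near (278,192). Next I fit the keeper from a closer, aligned view.

```bash
cat >> h.py <<'E'
def wpts(p,region,z):
    c,_=cv2.findContours(region.astype(np.uint8),cv2.RETR_EXTERNAL,cv2.CHAIN_APPROX_NONE); c=max(c,key=cv2.contourArea)[:,0,:]
    return np.array([atz(p,u+0.0,z)[:2] for u in c],np.float32)
E
python3 - <<'E'
from h import *
w2=np.load('w2.npy',allow_pickle=True).item()
print('post',atz(w2,(277.5,192),4))
arm.goto([517,100,230],down(0))
w=cap('wrist'); save(w,'w3'); np.save('w3.npy',w,allow_pickle=True)
print('cam',-cv2.Rodrigues(w['rvec'])[0].T@np.ravel(w['tvec']), arm.get_state()['eef_pos'])
for k,z in [('keeper',64),('cap_bar',64),('cap',60)]:
    for q in arm.trace(k,w)[:3]:
        P=wpts(w,q['region'],z); b=np.array(q['box'])*[560,420,560,420]
        print(k,round(q['score'],2),b.round(),cv2.minAreaRect(P))
print(arm.get_state()['t'])
E
```

```text
post [ 490.2008551  -239.90991005    4.        ]
cam [516.7438013  166.0193973  372.67972783] [517.1056413   99.69398786 230.03682975]
keeper 0.6 [253.  99.  51. 163.] ((516.2296752929688, 106.26155853271484), (163.58372497558594, 43.15943908691406), 89.59313201904297)
keeper 0.33 [240.  96. 157. 157.] ((555.7481079101562, 153.552490234375), (152.4301300048828, 74.3431167602539), 1.0428786277770996)
cap_bar 0.97 [238.   7.  63.  62.] ((509.00396728515625, 245.7086181640625), (55.28061294555664, 58.270545959472656), 24.487110137939453)
cap_bar 0.95 [245. 110.  65.  49.] ((515.8599243164062, 152.34503173828125), (20.619861602783203, 50.59609603881836), 0.21409401297569275)
cap_bar 0.92 [145. 191.  56.  58.] ((402.45263671875, 71.50177001953125), (64.84274291992188, 54.91518020629883), 42.70168685913086)
cap 0.91 [245. 108.  67.  55.] ((516.237548828125, 151.68772888183594), (20.382537841796875, 50.962947845458984), 2.451115608215332)
cap 0.85 [143. 189.  53.  61.] ((401.0147399902344, 70.79931640625), (66.43657684326172, 56.34410095214844), 42.668724060058594)
cap 0.81 [242.  13.  62.  55.] ((508.81103515625, 246.91287231445312), (55.13897705078125, 58.6364631652832), 24.48714828491211)
6.6167
```

View pics/w3.png

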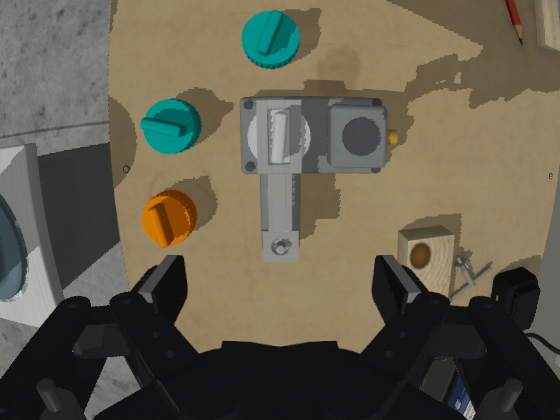

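w3: keeper rectangle 163.6 x 43 mm matches the model, eye at (280,245), slot round the bar at (278,135). Gripping the bar.

Run:
```python
from h import *
arm.move_gripper(60,40)
arm.goto([516.2,91,110],down(-0.4))
arm.move_straight([516.2,91,50],feed=80)
arm.move_gripper(10,60)
s=arm.get_state(); print(s['t'],s['grip_width'],s['grip_force'],s['wrist_force'],s['eef_pos'])
arm.move_straight([516.2,91,70],feed=60)
s=arm.get_state(); print(s['grip_width'],s['wrist_force'])
arm.move_straight([516.2,91,150],feed=120)
s=arm.get_state(); print(s['t'],s['grip_width'],s['wrist_force'],s['eef_pos'])
w=cap('wrist'); save(w,'w4'); np.save('w4.npy',w,allow_pickle=True)
for q in arm.trace('keeper',w)[:2]:
    P=wpts(w,q['region'],s['eef_pos'][2]+14); print(round(q['score'],2),cv2.minAreaRect(P))
```

```text
8.875 22.09406081284483 58.85996103286743 [-0.76446376  0.31125688  5.39126695] [516.77613857  90.98970054  50.75817712]
21.89295686662838 [ 0.55391493 -0.30042672 -0.98679035]
10.175 21.894544369656334 [-0.56992825  0.82803136 -0.5719392 ] [515.5414742   91.01599151 149.11672398]
0.71 ((515.3900756835938, 119.58082580566406), (42.66425704956055, 134.9884796142578), 0.20211023092269897)
```

View pics/w4.png

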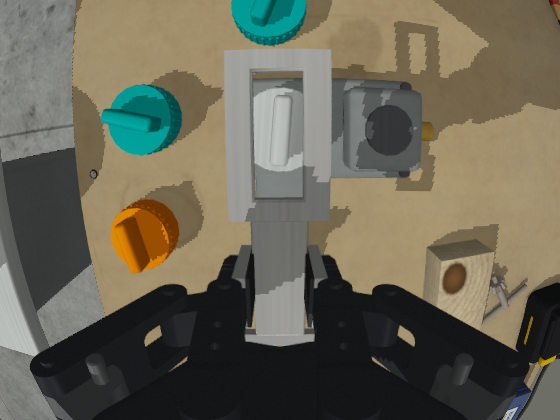

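w4: keeper is held level, with far-end corners at (225,50) and (331,50), and the slot is clear of the cap bar, which runs (287,95) to (279,160). Moving over the post and checking from the fixed cameras.

Run:
```python
from h import *
w=np.load('w4.npy',allow_pickle=True).item()
for a,b in [((225,50),(331,50)),((229.5,220),(330,219))]:
    for z in (155,165,175): print(z,np.linalg.norm(atz(w,a,z)-atz(w,b,z)).round(1),end=' ')
    print()
arm.goto([490.2,-189.7,130],down(-0.4))
arm.move_straight([490.2,-189.7,75],feed=100)
arm.sleep(.2)
s=arm.get_state(); print(s['t'],s['grip_width'],s['eef_pos'],s['eef_rot'].round(3) if hasattr(s['eef_rot'],'round') else s['eef_rot'])
eye=np.array(s['eef_pos'])+[0,-50,12]
out=[]
for n in ['scene','top']:
    p=cap(n); u=proj(p,eye); print(n,'eye pred',u,'post tip',proj(p,[490.2,-239.5,50]))
    r=np.round(u).astype(int); c=p['color'][r[1]-35:r[1]+35,r[0]-46:r[0]+46]
    out.append(cv2.resize(c,None,fx=8,fy=8,interpolation=cv2.INTER_CUBIC)[:, :])
    print('crop origin',r-[46,35])
im=cv2.cvtColor(np.hstack(out),cv2.COLOR_RGB2BGR); im=cv2.resize(im,(800,int(800*im.shape[0]/im.shape[1])))
cv2.imwrite('pics/c5.png',im)
```

```text
155 44.3 165 41.0 175 37.8 
155 44.6 165 41.3 175 38.1 
12.2667 21.96863311867434 [ 490.76765794 -190.04954537   75.85746601] [[ 0.007  1.     0.001]
 [ 1.    -0.007 -0.001]
 [-0.001  0.001 -1.   ]]
scene eye pred [370.45617094 264.75929616] post tip [368.17984118 278.96598622]
crop origin [324 230]
top eye pred [397.97401757 227.09266771] post tip [394.27839869 228.07892947]
crop origin [352 192]
```

View pics/c5.png

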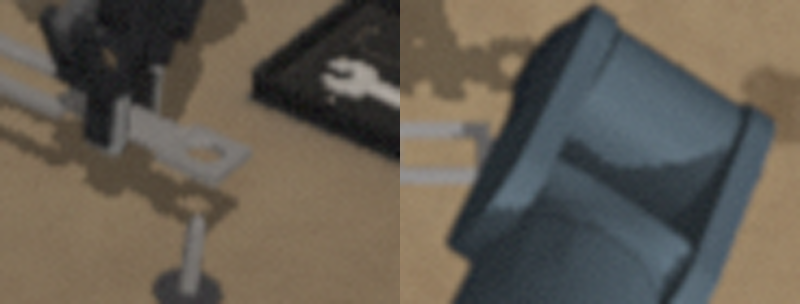

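Scene crop: eye at about (372,265) px, post tip at about (369,279). Relative to prediction the eye is about 1.5 mm off, well inside the 4 mm play. Lowering with a force watch.

Run:
```python
from h import *
f0=np.array(arm.get_state()['wrist_force'])
ok=True
for z in [60,48,40,32,24,16,9,4]:
    arm.move_straight([489.5,-188.7,z],feed=70)
    s=arm.get_state(); f=np.array(s['wrist_force'])-f0; print(z,np.round(s['eef_pos'],1),f.round(1),round(s['grip_width'],1))
    if np.linalg.norm(f)>12: ok=False;print('stop');break
if ok:
    arm.move_gripper(45,40)
    print(arm.get_state()['t'])
p=cap('scene'); u=proj(p,[490,-200,10]); r=np.round(u).astype(int)
c=p['color'][r[1]-50:r[1]+50,r[0]-66:r[0]+66]
cv2.imwrite('pics/c6.png',cv2.cvtColor(cv2.resize(c,None,fx=5,fy=5,interpolation=cv2.INTER_CUBIC),cv2.COLOR_RGB2BGR))
```

```text
60 [ 488.8 -188.2   59. ] [ 0.8 -0.5  0.5] 21.9
48 [ 489.1 -188.4   47.3] [-0.7 -0.6  0.6] 21.9
40 [ 489.1 -188.5   39.4] [-0.1 -0.2  0.8] 22.2
32 [ 489.1 -188.4   31.4] [ 0.8 -0.3  0.3] 22.2
24 [ 489.1 -188.4   23.4] [-0.6 -0.2  1.1] 22.2
16 [ 489.1 -188.4   15.4] [-0.   0.1  1. ] 22.2
9 [ 489.1 -188.4    8.4] [ 0.6  0.8 -0.1] 22.3
4 [ 489.3 -188.5    3.7] [0.5 0.5 0.3] 21.7
14.975
```

View pics/c6.png

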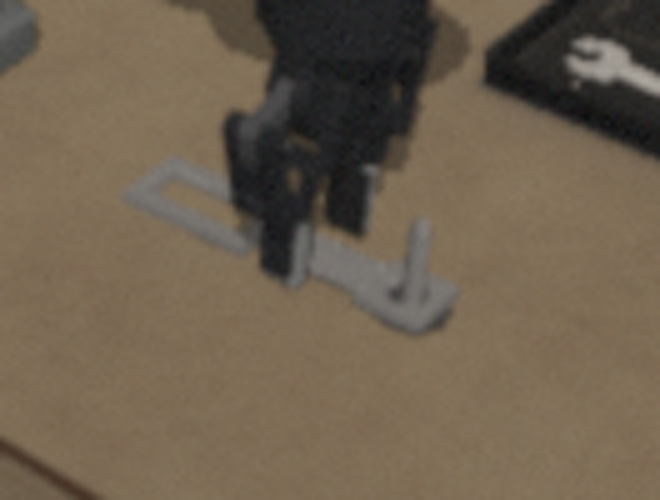

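c6: the plate lies down with its eye round the post at crop (410,290), and the fingers are open. Backing off and looking at the cap.

Run:
```python
from h import *
arm.move_straight([489.5,-188.7,110],feed=200)
arm.goto([516,90,180],down(0))
arm.sleep(.1)
w=cap('wrist'); np.save('w7.npy',w,allow_pickle=True)
for q in arm.trace('cap',w)[:4]:
    P=wpts(w,q['region'],60); print(round(q['score'],2),np.round(np.array(q['box'])*[560,420,560,420]),cv2.minEnclosingCircle(P))
u=np.round(proj(w,[516.5,152,80])).astype(int); print(u,arm.get_state()['t'])
x0,y0=u-[60,45]; c=w['color'][y0:y0+90,x0:x0+120]
print('origin',x0,y0)
cv2.imwrite('pics/c7.png',cv2.cvtColor(cv2.resize(c,None,fx=6,fy=6,interpolation=cv2.INTER_CUBIC),cv2.COLOR_RGB2BGR))
```

```text
0.71 [235.   2.  70.  48.] ((508.1127624511719, 242.62252807617188), 29.447866439819336)
0.7 [118.  86.  72.  60.] ((409.82513427734375, 163.25732421875), 33.261417388916016)
0.59 [124. 190.  63.  69.] ((405.65301513671875, 66.64935302734375), 34.43366622924805)
0.56 [240.  89.  77.  74.] ((516.284912109375, 151.89170837402344), 30.700536727905273)
[280 125] 17.0167
origin 220 80
```

View pics/c7.png

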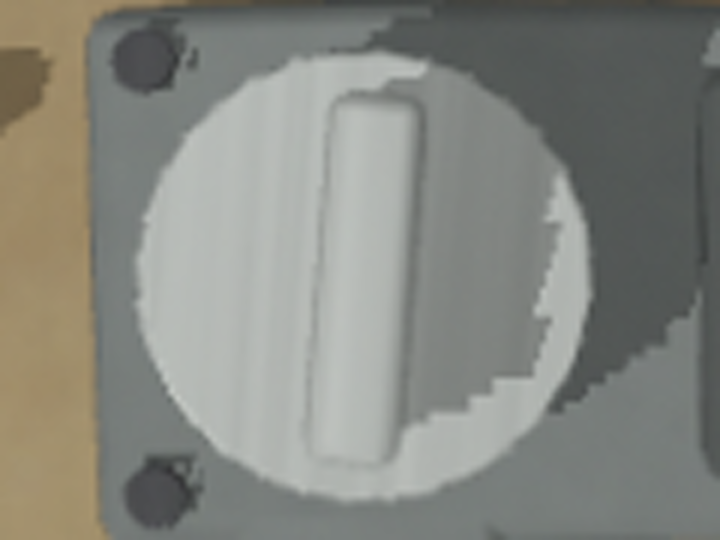

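c7: bar runs from crop (377,95) to (350,462), so the closing axis is about -4.2°. Cap centre is (516.3,151.9). Gripping and trying it, with moment checks.

Run:
```python
from h import *
w=np.load('w7.npy',allow_pickle=True).item()
c=atz(w,(280.7,126.5),86); print(c)
x,y=c[:2]; x=(x+516.3)/2; y=(y+151.9)/2
arm.move_gripper(36,40)
arm.goto([x,y,125],down(-4.2))
s=arm.get_state(); e=np.array(s['eef_pos'])-[x,y,125]; print('err',e)
arm.move_straight([x,y,66],feed=70)
arm.move_gripper(5,60)
s=arm.get_state(); print(s['t'],s['eef_pos'],s['grip_width'],s['grip_force'],s['wrist_force'],s['moment'])
m0=np.array(s['moment']);f0=np.array(s['wrist_force']); P=[x,y,66.]
def run(sgn,maxd):
    d=0
    while d<maxd:
        d+=5
        arm.move_straight(P,feed=60,frame=down(-4.2+sgn*d))
        s=arm.get_state(); m=np.array(s['moment'])-m0; f=np.array(s['wrist_force'])-f0
        R=np.array(s['eef_rot']); yaw=np.degrees(np.arctan2(R[1,1],R[0,1]))
        print(sgn*d,round(yaw,1),m.round(2),f.round(1),round(s['grip_width'],2),round(s['t'],2))
        if abs(m[2])>0.8 or np.linalg.norm(f)>30: return d
    return None
st=run(1,40)
print('stopped',st)
if st:
    arm.move_straight(P,feed=60,frame=down(-4.2)); print(arm.get_state()['moment'],arm.get_state()['t'])
```

```text
[516.73213021 151.16951097  86.        ]
err [-0.49300118  0.38998128 -0.6605716 ]
19.0333 [517.09570018 151.58717173  66.70193423] 10.355175448388556 60.05928575992584 [-0.4177456   0.16268787  3.48095969] [-0.01320528  0.00297866 -0.01059323]
5 0.7 [0.09 0.03 0.07] [ 0.9 -1.   1.5] 10.69 19.28
10 5.6 [0.1  0.05 0.08] [ 0.6 -0.2  1.4] 10.23 19.53
15 10.6 [0.04 0.04 0.09] [ 0.3 -1.2  1.9] 10.57 19.78
20 15.6 [ 0.05 -0.02  0.12] [0.  0.1 2.5] 9.89 20.03
25 20.6 [0.05 0.05 0.15] [ 1.  -1.1  1.9] 10.49 20.28
30 25.5 [-0.11  0.17 -0.45] [-0.7 -1.2  3.1] 10.84 20.53
35 30.3 [-0.24  0.21 -1.6 ] [-1.3 -2.1  3.1] 10.7 20.78
stopped 35
[-0.05354726 -0.00423787 -0.09841888] 21.5417
```

Moment rises at about +22°, the hard stop, so the other direction is the right one.

Run:
```python
from h import *
P=np.array([516.5,151.5,66.])
m0=np.array([-0.013,.003,-.0106])
for a in [-20,-35,-50,-60,-70,-78]:
    arm.move_straight(P,feed=60,frame=down(a))
    s=arm.get_state(); m=np.array(s['moment'])-m0
    print(a,m.round(2),np.round(s['wrist_force'],1),round(s['grip_width'],2),round(s['t'],2))
    if abs(m[2])>0.8: print('stop');break
else:
    for z in [69,73,78,84]:
        arm.move_straight(P+[0,0,z-66],feed=40)
        s=arm.get_state(); print(z,np.round(s['eef_pos'],1),np.round(s['wrist_force'],1),np.round(s['moment'],2),round(s['grip_width'],2))
        if abs(s['wrist_force'][2])>15: print('stuck');break
    else:
        arm.move_straight(P+[0,0,150],feed=120)
        s=arm.get_state();print(s['t'],s['eef_pos'],s['wrist_force'],s['grip_width'])
p=cap('scene'); c=p['color'][130:330,190:430]
cv2.imwrite('pics/c8.png',cv2.cvtColor(cv2.resize(c,None,fx=3,fy=3,interpolation=cv2.INTER_CUBIC),cv2.COLOR_RGB2BGR))
```

```text
-20 [-0.01  0.02 -0.11] [-0.3 -0.7  5.1] 10.43 21.97
-35 [-0.02  0.01 -0.07] [-0.3  0.1  5.3] 10.41 22.38
-50 [-0.08 -0.05 -0.18] [0.2 0.2 4.5] 10.56 22.78
-60 [-0.08  0.04 -0.11] [ 0.1 -0.4  4.8] 10.27 23.11
-70 [-0.01 -0.01 -0.04] [0.2 0.1 4.6] 10.45 23.43
-78 [-0.08  0.03 -0.11] [0.4 0.5 5.4] 10.29 23.73
69 [515.8 151.5  68.4] [-0.5  0.4 -0.4] [-0.    0.04 -0.02] 10.53
73 [516.5 151.5  73.1] [-0.4 -0.2 -0.2] [ 0.06 -0.01 -0.03] 10.47
78 [516.8 151.5  78.4] [ 0.1 -0.1 -2. ] [-0.01 -0.03 -0.02] 10.28
84 [516.8 151.5  84.5] [ 0.5  0.1 -0.5] [ 0.01 -0.05  0.02] 10.76
26.05 [515.88682941 151.44267998 214.90336511] [ 0.25048629 -0.18102896 -1.53323996] 10.79829040865181
```

View pics/c8.png

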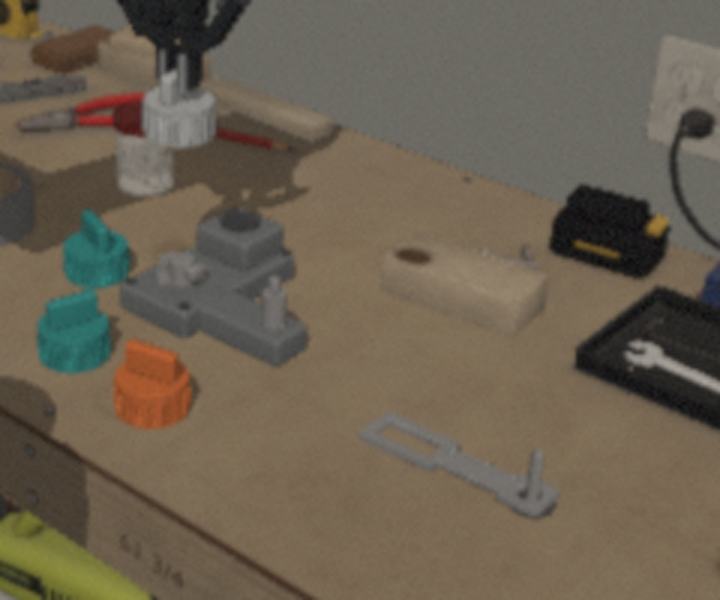

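c8: the cap is in the gripper at crop (180,110), well above the block. The plate lies on the post at crop (540,490), and the other things are where they were.

```bash
python3 -c "
from bench import arm
arm.sleep(.3); print(arm.get_state()['grip_width']); print(arm.job_done())"
```

```text
10.373010774875498
the job is handed in; nothing more can be done
None
```

The job is handed in at about 26 s: the keeper hangs on the post, the cap came loose turning clockwise from above, and the gripper still holds it about 150 mm above the port.

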